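# Push the row of end blocks home in the planing jig and swing the keeper shut

## Task

Five cedar end blocks lie as one row in the trough of the gang-planing jig. Push on the last block, the one at the trough's open end, with the fingers so that the whole row slides along the fence as one train until it is tight against the end stop, then swing the wooden keeper bar across the trough behind the row until it is fully closed. Only push: lift nothing, press on none of the other four blocks, and leave everything else on the bench where it is.

Things in the scene. Friction and masses are not known exactly. Their poses are not given: they have to be found in the camera images.
- planing_jig: Gang-planing jig fixed on the bench: plywood board 138 x 500 x 15 mm with a trough along it. Origin: on the bench top, under the trough's centre line, 235 mm from its open end. x runs across the trough from the front rail (robot's side) to the fence, y along it to the end stop, z up. Trough floor 15 mm above the bench, 78 mm wide (x -39 to +39 mm), open at the end y = -235 mm.
- stop_face (a point): Foot of the end stop's face at the trough's middle, on its floor (jig y = +190 mm). The stop is a dark wooden block, top 45 mm above the bench. Trough walls: fence (18 mm wide, top 43 mm above the bench, with an open slot where the closed keeper bar's nose enters) at x = +39 mm; front rail (30 mm wide, top 27 mm above the bench) at x = -39 mm.
- keeper_bar (a joint): Keeper bar's angle, rad. 0 = closed (hard stop): square across the trough along jig +x, nose in the fence's slot, 1.5 mm behind a row that is home. At value a it points along (cos a, -sin a) of jig x, y; 1.57 = parallel to the trough, outside it on the robot's side. Starts open at 1.6 to 1.95, limit 2.2. Stays where left; about 1 N at its outer part turns it. A row not home blocks it.
- keeper_pivot (a point): Upright bolt in the front rail about which the keeper bar turns level (jig x = -55, y = -46.5 mm), half-way up the bar (40 mm above the bench). The bar is of dark wood, 20 mm wide, 22 mm high (29 to 51 mm above the bench), and reaches 114 mm from the bolt.
- keeper_push (a point): Point on the keeper bar's side face that is pushed to close it (facing away from the blocks when closed, towards the robot when open), 90 mm from the bolt, half-way up (40 mm above the bench).
- block_1: Cedar end block 1 of five alike, counted from the stop (the one nearest the end stop), 120 g or so: 45 mm along the row, 75 mm across the trough, 40 mm high. Origin: centre of its underside, on the trough floor. Its own x and y axes are turned 9 degrees from its faces; the faces are square to the jig. Fully home, it stands at jig y = 167.5 mm.
- block_2: Cedar end block 2 of five alike, counted from the stop, 120 g or so: 45 mm along the row, 75 mm across the trough, 40 mm high. Origin: centre of its underside, on the trough floor. Its own x and y axes are turned 9 degrees from its faces; the faces are square to the jig. Fully home, it stands at jig y = 122.5 mm.
- block_3: Cedar end block 3 of five alike, counted from the stop, 120 g or so: 45 mm along the row, 75 mm across the trough, 40 mm high. Origin: centre of its underside, on the trough floor. Its own x and y axes are turned 9 degrees from its faces; the faces are square to the jig. Fully home, it stands at jig y = 77.5 mm.
- block_4: Cedar end block 4 of five alike, counted from the stop, 120 g or so: 45 mm along the row, 75 mm across the trough, 40 mm high. Origin: centre of its underside, on the trough floor. Its own x and y axes are turned 9 degrees from its faces; the faces are square to the jig. Fully home, it stands at jig y = 32.5 mm.
- block_5: Cedar end block 5 of five alike, counted from the stop (the last, at the open end of the trough: the one to push on), 120 g or so: 45 mm along the row, 75 mm across the trough, 40 mm high. Origin: centre of its underside, on the trough floor. Its own x and y axes are turned 9 degrees from its faces; the faces are square to the jig. Fully home, it stands at jig y = -12.5 mm.
- try_square: Bystander, not to be disturbed: try square with dark stock and steel blade, 97 x 140 x 17 mm, lying in front of the jig. Origin: centre of its underside.
- pencil: Bystander, not to be disturbed: red pencil, 142 mm, lying in front of the jig. Origin: centre of its underside.
- tape_measure: Bystander, not to be disturbed: yellow tape measure, 51 x 89 x 64 mm, behind the jig. Origin: centre of its underside.
- block_plane: Bystander, not to be disturbed: wooden block plane, 105 x 158 x 72 mm, at the right. Origin: centre of its underside.
- chisel_mid: Bystander, not to be disturbed: chisel with yellow handle, 260 mm, lying at the right. Origin: centre of its underside.
- sanding_block: Bystander, not to be disturbed: cork sanding block, 89 x 124 x 29 mm, at the left. Origin: centre of its underside.
Not all that is in view belongs to the job. What is shaped like the block_5 but purple or red is not meant.

How it is judged:
By the outcome, as a careful person would: the job done as asked, in the order asked, and still so for the second after the job is handed in, with the robot touching nothing.
It also fails if it takes over 54 s, if anything falls off the work surface, if the arm or the gripper's body presses on something with over 40 N, if the wrist force passes 120 N, or if a joint passes its speed limit or range.

## Robot

A 6-joint arm with a two-finger parallel gripper is mounted at the origin on a cart in front of the work surface, level with it; the furniture and walls round the work are solid. World frame = base frame: x ahead of the robot, y to its left, z up, the work surface at z = 0. Lengths are in mm, angles in rad, forces in N, time in s.
With the tool pointing down it reaches from about 350 to 775 mm from the base axis. Payload 7.3 kg.
Tool frame: the origin (TCP) lies on the centre line of the jaws, within the pads' length; the fingertips stand 22 mm ahead of it and the grasp point (between the pads) lies 3 mm ahead of it; z points along the fingers, y is the direction in which the jaws open and shut (so a half turn about z gives the same grasp; the last joint's range is limited). The gripper opens to 92 mm and grips with 3 to 60 N. Pads are 19 mm wide; open, the fingers measure 130 mm over their backs; the gripper's body (75 mm by 190 mm) begins 47 mm behind the grasp point.
Start: joints at [1.043, 0.342, 1.524, -0, 1.275, -0.146], TCP at [195.597, 487.221, 248.741] pointing down, gripper open.
Joint ranges: [-2.53, 2.53], [-0.77, 2.02], [0.04, 2.7], [-1, 4.14], [0.28, 2.66], [-3.11, 3.11]. Speed limits (rad/s): [2.57, 2.57, 3.14, 3.14, 3.14, 3.14].

## Interface

Orientations are given as [roll, pitch, yaw] about the fixed x, y, z axes, in that order (R = Rz(yaw) Ry(pitch) Rx(roll)).
In Python, from plant import get_obs, capture, bot, spot_in gives the robot as it stands.
- The arm moves only by the shell command python3 -m handwheel 'ROWS' [OPENING]. ROWS is JSON, a list of rows, each a list of 2 entries, a list of its own where there are three numbers: the shift along the world's x, y, z in mm, then the turn, a rotation vector about the world's x, y, z in rad. In form: [[[x, y, z], [wx, wy, wz]], ...]. A call has 1 to 12 rows; each row shifts and turns the commanded pose from where the row before left it; what a row does not reach is not made up. A row lasts 1/8 s, in which the tool goes at most 62.5 mm and 10.7 degrees, less where a joint would pass 70% of its speed; a pose out of reach is approached as far as the arm can. A call is refused whole if a number of a shift passes 62.5 or a number of a turn 0.188, either way. A call with a gripper value outside its range is refused whole. OPENING is the closure, from 0 (fully open) to 1 (shut), set as the call begins (- or left out, the last holds). The fingers move at their own pace and stop on an object; the grip force is fixed at half the most. Time passes only in rows, so rows that do not move let the fingers close. It gives the time, the measured TCP pose, the force and the opening at its end, in the units of the state.
- get_obs(): the state, without advancing time (a new reading comes with each control period).
- capture(name): name is "side" or "top" or "wrist"; returns a dict with "img" (480x640x3 uint8, red, green, blue), "fx", "fy", "cx", "cy" (pixels), "cam_to_world" (4x4, takes a point from camera to world coordinates). Camera axes: x right, y up, looking along -z (the intrinsics and any distortion apply to the point x, -y, -z); pixel columns grow to the right and rows downward; lengths in mm; the calibration is good to about 2 mm. A picture is of the moment at which its call begins. There is no depth.
- bot.close_job(): hands the job in, once; it reports no verdict.
Trained networks look in the newest picture that a camera, given by its name, has taken for a name from the list of things; names that differ only in an ending like _2 or _b are one class to them, and where a whole thing is asked for, a point or a joint stands for the part that bears it (a point fixed in the world has none). Each returns a list of dicts, best first, with "score" (0 to 1); they miss things now and then, are a little off and sometimes report something else, mostly with a low value. They report only what shows in the picture. A call takes as long as a camera call. They do not tell look-alikes from the thing itself.
- spot_in(thing, camera): "xyz" ([x, y, z] in mm, in the coordinates of the camera as it stood for that picture, good to about 4 mm: the middle of the surface that is visible of it).
The state is a dict: "time": time; "joint_positions": joint angles; "dq": joint speeds; "tau": joint torques, N m; "tool_pos": TCP position; "tcp_rot": TCP orientation; "contact_force": force on the tool from outside, world axes, zero at the start; "moment": the same for the moment, N m; "grip_width": finger opening in mm.
Only numpy, scipy, OpenCV 4.12 (cv2) and the standard library are available. Lean on these libraries where they do the work, as an engineer would, in place of code of your own. Each camera call takes 0.05 s, during which the arm holds its last target. There are 200 camera calls.

## Working session

There is one attempt and no reset: what is moved stays moved. The work goes in short steps, Python scripts to look and compute and a shell command to move; the robot and the scene stay as the last step left them, time stands still between calls to the robot, and variables do not carry over. Pictures are saved under pics/ and viewed, about 8 in all and at most 12, crops included, and the job is handed in when it is done.

```bash
mkdir -p pics; ls; cat > h.py <<'E'
import numpy as np, cv2
from plant import get_obs, capture, bot, spot_in
def proj(c,P):
    P=np.atleast_2d(P); M=np.linalg.inv(c["cam_to_world"]); p=P@M[:3,:3].T+M[:3,3]
    return np.c_[c["cx"]+c["fx"]*p[:,0]/-p[:,2], c["cy"]-c["fy"]*p[:,1]/-p[:,2]]
def ray(c,u,v,z):
    M=np.array(c["cam_to_world"]); d=M[:3,:3]@np.array([(u-c["cx"])/c["fx"],-(v-c["cy"])/c["fy"],-1.]); o=M[:3,3]
    return o+d*(z-o[2])/d[2]
def save(c,n): cv2.imwrite("pics/"+n+".png",c["img"][:,:,::-1])
E
python3 - <<'E'
from h import *
o=get_obs();print({k:np.round(v,3).tolist() for k,v in o.items()})
for n in ["top","side"]:
    c=capture(n);save(c,n+"0");print(n,{k:v for k,v in c.items() if k!="img" and k!="cam_to_world"});M=np.array(c["cam_to_world"]);print(M.round(3).tolist())
    for t in ["planing_jig","stop_face","keeper_bar","keeper_pivot","keeper_push","block_5","try_square","pencil","tape_measure","block_plane","chisel_mid","sanding_block"]:
        try:
            for r in spot_in(t,n)[:7]:
                x=M[:3,:3]@r["xyz"]+M[:3,3]; print(n,t,round(r["score"],2),x.round(0),proj(c,x).round(0)[0])
        except Exception as e: print(t,e)
E
```

```text
pics
{'time': 0.0, 'joint_positions': [1.043, 0.343, 1.525, -0.0, 1.275, -0.146], 'dq': [0.001, 0.0, 0.0, -0.001, 0.002, 0.001], 'tau': [-0.0, -43.122, -24.422, 0.072, 0.056, -0.0], 'tool_pos': [195.415, 486.882, 248.057], 'tcp_rot': [-3.14, -0.0, 2.76], 'contact_force': [-1.042, 0.613, 0.281], 'moment': [0.042, 0.036, 0.008], 'grip_width': 91.901}
top {'fx': 484.9525039481358, 'fy': 484.9525039481358, 'cx': 322.5593201261384, 'cy': 234.79185879750244}
[[0.006, 0.991, -0.133, 424.726], [-1.0, 0.006, 0.0, -35.86], [0.001, 0.133, 0.991, 1260.882], [0.0, 0.0, 0.0, 1.0]]
top planing_jig 0.62 [511.  20.  23.] [300. 265.]
top stop_face 0.94 [517.  20.  31.] [300. 263.]
top stop_face 0.49 [408. 405.  27.] [147. 305.]
top stop_face 0.47 [764.  99.  52.] [270. 166.]
top keeper_bar 0.85 [482. -99.  54.] [348. 277.]
top keeper_bar 0.37 [367. 177.  11.] [238. 322.]
top keeper_pivot 0.62 [509.  24.  26.] [299. 266.]
top keeper_pivot 0.17 [ 482. -104.   49.] [349. 277.]
top block_5 0.93 [541. -63.  58.] [333. 253.]
top block_5 0.83 [660. 139.  42.] [254. 206.]
top block_5 0.79 [514.  72.  56.] [27
[... 1297 characters left out ...]
e block_5 0.77 [663. 123.  35.] [347. 205.]
side block_5 0.74 [540. -80.  51.] [312. 247.]
side block_5 0.59 [531. -22.  52.] [306. 234.]
side block_5 0.53 [507. 108.  53.] [292. 208.]
side try_square 0.78 [365. 182.  10.] [243. 211.]
side try_square 0.25 [504. 107.  51.] [291. 209.]
side tape_measure 0.77 [765.  85.  41.] [385. 207.]
side block_plane 0.6 [ 493. -467.   35.] [312. 374.]
side block_plane 0.57 [505. 104.  55.] [292. 208.]
side block_plane 0.56 [543. -80.  48.] [313. 248.]
side chisel_mid 0.83 [ 612. -478.   14.] [372. 377.]
side chisel_mid 0.65 [528. -24.  53.] [305. 234.]
side chisel_mid 0.31 [ 480. -115.   48.] [290. 259.]
side sanding_block 0.85 [408. 392.  27.] [254. 170.]
```

```bash
python3 - <<'E'
import cv2
t=cv2.imread("pics/top0.png");cv2.imwrite("pics/t1.png",cv2.resize(t[190:350,220:440],None,fx=3.6,fy=3.6,interpolation=cv2.INTER_CUBIC))
t=cv2.imread("pics/side0.png");cv2.imwrite("pics/s1.png",cv2.resize(t[150:330,220:420],None,fx=3.3,fy=3.3,interpolation=cv2.INTER_CUBIC))
E
```

```text
(no output)
```

View pics/t1.png

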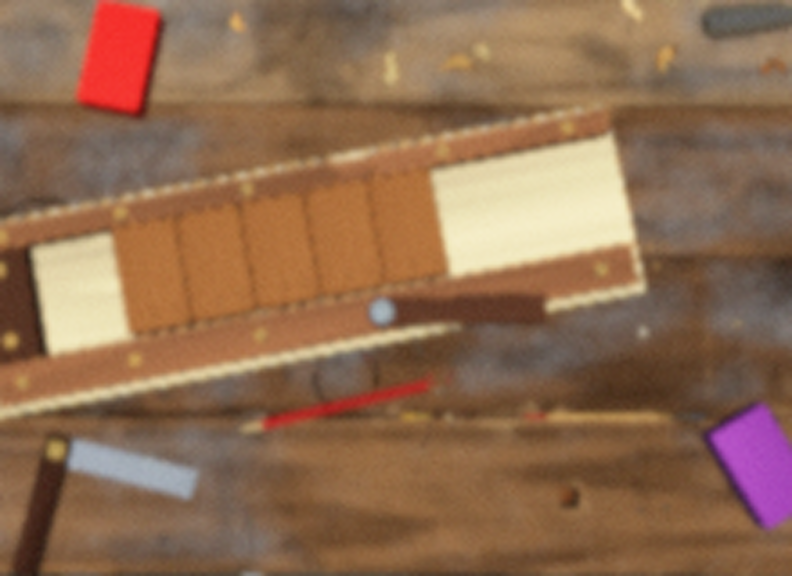

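View pics/s1.png

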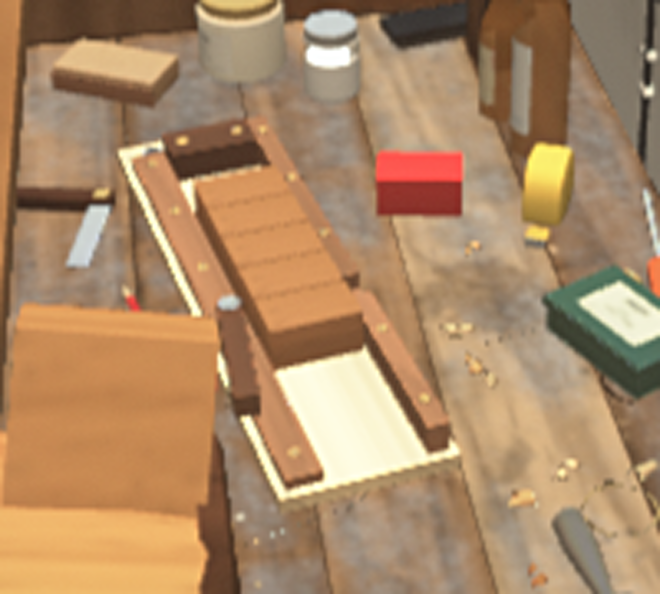

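```bash
python3 - <<'E'
from h import *
from scipy.optimize import least_squares
a=cv2.imread("pics/top0.png");b=cv2.imread("pics/side0.png")
cv2.imwrite("pics/both.png",cv2.resize(np.vstack([a,b]),(400*1,600)) if 0 else cv2.resize(np.hstack([a,b]),(800,300)))
c=capture("top")
# jig-frame point -> crop pixel
C=[((39,-235,15),(612,135)),((-69,-235,15),(645,290)),((-39,190,45),(45,355)),((39,190,45),(30,248)),((-55,-46.5,51),(382,312)),((-39,-235,27),(630,246)),((57,-235,43),(607,108))]
J=np.array([p for p,_ in C],float);uv=np.array([(220+u/3.6,190+v/3.6) for _,(u,v) in C])
def W(q,J):
    s,co=np.sin(q[2]),np.cos(q[2]);J=np.atleast_2d(np.array(J,float));return np.c_[q[0]+co*J[:,0]-s*J[:,1],q[1]+s*J[:,0]+co*J[:,1],J[:,2]]
r=least_squares(lambda q:(proj(c,W(q,J))-uv).ravel(),[520,0,.19],loss="soft_l1");q=r.x
print(q,(proj(c,W(q,J))-uv).round(2).tolist())
inv=lambda P:np.array([[np.cos(q[2]),np.sin(q[2])],[-np.sin(q[2]),np.cos(q[2])]])@(P[:2]-q[:2])
for n,(u,v),z in [("b5a",(432,170),55),("b5b",(447,276),55),("b1a",(115,225),55),("b1b",(132,334),55),("bolt",(382,312),51),("bar1",(545,297),51),("bar2",(545,322),51)]:
    P=ray(c,220+u/3.6,190+v/3.6,z);print(n,P.round(1),inv(P).round(1))
print("mm/px",1200/485)
E
```

```text
[5.24878323e+02 1.07953075e+01 1.96935609e-01] [[0.2, 0.98], [-0.22, -1.22], [-0.95, 0.54], [-1.92, -0.41], [-0.14, 0.63], [2.22, -0.84], [1.65, 0.0]]
b5a [580.3 -80.2  55. ] [  36.5 -100.1]
b5b [506.5 -90.7  55. ] [-37.9 -95.9]
b1a [540.5 139.5  55. ] [ 40.5 123.2]
b1b [465.3 126.   55. ] [-35.9 124.6]
bolt [481.6 -45.9  51. ] [-53.5 -47.1]
bar1 [ 492.6 -158.7   51. ] [ -64.8 -159.9]
bar2 [ 475.4 -158.5   51. ] [ -81.7 -156.4]
mm/px 2.4742268041237114
```

View pics/both.png

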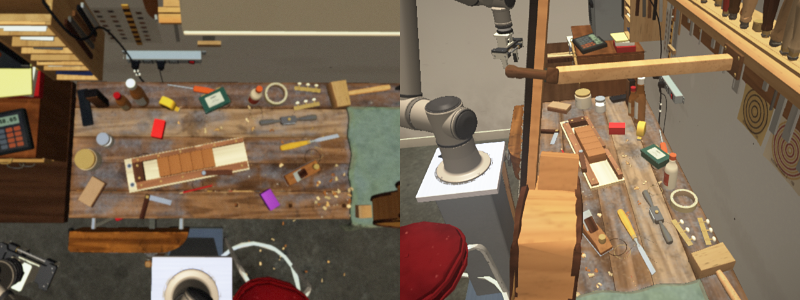

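The top crop shows the row of five, with a gap to the dark stop on the left (crop px 45–125). The open face of block 5 is at about (432–447, 170–276), the bolt is at (382, 312), and the bar points to the open end. The jig fit is (525, 11), yaw 0.197. Block 5's open face is at jig y ≈ -98, so the row has about 63 mm to travel. The purple and red blocks are decoys.

```bash
python3 -m handwheel '[[[18,-31,0],[0,0,-0.05]],[[18,-31,0],[0,0,-0.05]],[[18,-31,0],[0,0,-0.05]],[[18,-31,0],[0,0,-0.05]],[[18,-31,0],[0,0,-0.05]],[[18,-31,0],[0,0,-0.05]],[[18,-31,0],[0,0,-0.05]],[[18,-31,0],[0,0,-0.05]],[[18,-31,0],[0,0,-0.05]],[[18,-31,0],[0,0,-0.05]]]' 1
python3 -m handwheel '[[[18,-31,0],[0,0,-0.05]],[[18,-31,0],[0,0,-0.05]],[[18,-31,0],[0,0,-0.05]],[[18,-31,0],[0,0,-0.05]],[[18,-31,0],[0,0,-0.05]],[[18,-31,0],[0,0,-0.05]],[[18,-31,0],[0,0,-0.05]],[[18,-31,0],[0,0,-0.05]],[[18,-31,0],[0,0,-0.05]],[[18,-31,0],[0,0,-0.05]],[[0,0,0],[0,0,0]]]'
```

```text
time: 2.6
tool_pos: [376.1, 176.2, 248.9]
tcp_rot: [3.141, 0.0, 2.258]
contact_force: [0.4, 0.5, 0.4]
grip_width: 1.1
time: 3.98
tool_pos: [556.2, -134.7, 248.1]
tcp_rot: [-3.141, 0.0, 1.757]
contact_force: [0.8, 0.7, -0.1]
grip_width: 0.5
```

```bash
python3 - <<'E'
from h import *
c=capture("wrist");M=np.array(c["cam_to_world"]);print(M[:3,3].round(0),M[:3,2].round(2))
q=[524.9,10.8,.197];img=c["img"][:,:,::-1].copy()
def W(J):
    s,co=np.sin(q[2]),np.cos(q[2]);J=np.array(J,float);return np.c_[q[0]+co*J[:,0]-s*J[:,1],q[1]+s*J[:,0]+co*J[:,1],J[:,2]]
for J in [[(39,-235,15),(39,-98,15),(39,-98,55),(-39,-98,55),(-39,-98,15),(-39,-235,15),(39,-235,15)],[(-55,-46.5,51),(-75,-158.7,51)],[(-39,-235,27),(-39,190,27)],[(57,-235,43),(57,190,43)]]:
    p=proj(c,W(J)).round().astype(int);cv2.polylines(img,[p.reshape(-1,1,2)],False,(0,255,0),1)
cv2.imwrite("pics/w1.png",img)
E
```

```text
[543. -63. 384.] [-0.05  0.26  0.96]
```

View pics/w1.png

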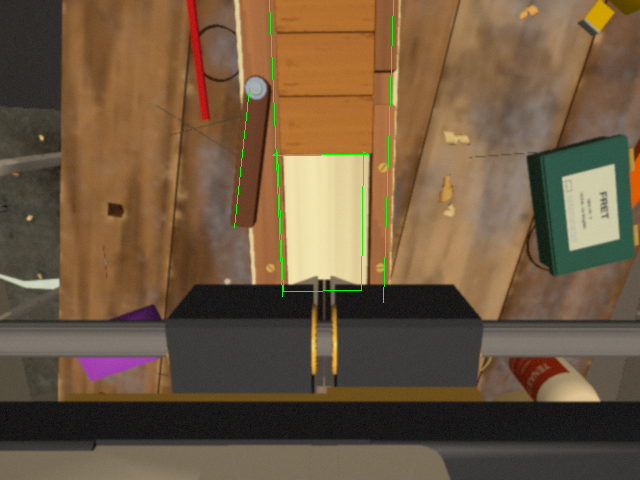

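```bash
python3 -m handwheel '[[[0,0,-30],[0,0,0.01]],[[0,0,-40],[0,0,0]],[[0,0,-40],[0,0,0]],[[0,0,-40],[0,0,0]],[[0,0,-30],[0,0,0]],[[0,0,-15],[0,0,0]],[[0,0,-6],[0,0,0]],[[0,0,0],[0,0,0]]]'
python3 -m handwheel '[[[-2,10,0],[0,0,0]],[[-2,10,0],[0,0,0]],[[-1,6,0],[0,0,0]],[[-1,4,0],[0,0,0]],[[-0.8,4,0],[0,0,0]],[[-0.8,4,0],[0,0,0]],[[-0.8,4,0],[0,0,0]],[[-0.8,4,0],[0,0,0]]]'
```

```text
time: 5.03
tool_pos: [555.9, -132.7, 48.4]
tcp_rot: [3.141, 0.0, 1.77]
contact_force: [-0.4, 0.1, -0.3]
grip_width: 0.6
time: 6.02
tool_pos: [546.5, -86.9, 47.8]
tcp_rot: [3.141, 0.0, 1.77]
contact_force: [1.2, -3.2, -0.1]
grip_width: -0.0
```

```bash
python3 -m handwheel '[[[-0.8,4,0],[0,0,0]],[[-0.8,4,0],[0,0,0]],[[-0.8,4,0],[0,0,0]],[[-0.8,4,0],[0,0,0]],[[-0.8,4,0],[0,0,0]],[[-0.8,4,0],[0,0,0]],[[-0.8,4,0],[0,0,0]],[[-0.8,4,0],[0,0,0]],[[-0.8,4,0],[0,0,0]],[[-0.8,4,0],[0,0,0]]]'
python3 -m handwheel '[[[-0.4,2,0],[0,0,0]],[[-0.4,2,0],[0,0,0]],[[-0.2,1,0],[0,0,0]],[[-0.2,1,0],[0,0,0]]]'
```

```text
time: 7.28
tool_pos: [538.4, -46.5, 47.8]
tcp_rot: [3.141, 0.0, 1.77]
contact_force: [-1.2, -3.2, -0.4]
grip_width: 0.6
time: 7.78
tool_pos: [537.2, -40.8, 47.8]
tcp_rot: [3.141, 0.0, 1.77]
contact_force: [1.0, -3.4, 1.2]
grip_width: 0.2
```

```bash
python3 -m handwheel '[[[-0.2,1,0],[0,0,0]],[[-0.2,1,0],[0,0,0]],[[-0.2,1,0],[0,0,0]],[[-0.2,1,0],[0,0,0]]]'
python3 -m handwheel '[[[-0.2,1,0],[0,0,0]],[[-0.2,1,0],[0,0,0]]]'
python3 -m handwheel '[[[-0.2,1,0],[0,0,0]],[[-0.1,0.5,0],[0,0,0]]]'
```

```text
time: 8.28
tool_pos: [536.4, -36.7, 47.8]
tcp_rot: [3.141, 0.0, 1.77]
contact_force: [1.1, -3.4, 0.2]
grip_width: 0.3
time: 8.52
tool_pos: [536.0, -34.7, 47.8]
tcp_rot: [3.141, 0.0, 1.77]
contact_force: [0.2, -2.9, 0.3]
grip_width: 0.5
time: 8.78
tool_pos: [536.0, -34.6, 47.8]
tcp_rot: [3.141, 0.002, 1.77]
contact_force: [1.3, -12.1, -0.1]
grip_width: 0.3
```

```bash
python3 -m handwheel '[[[-0.2,1,0],[0,0,0]],[[0,0,0],[0,0,0]],[[0,0,0],[0,0,0]]]'
python3 - <<'E'
from h import *
for n in ["wrist","top"]:
    c=capture(n);save(c,n+"2")
t=cv2.imread("pics/top2.png");t=cv2.resize(t[215:315,200:360],None,fx=4,fy=4,interpolation=cv2.INTER_CUBIC)
cv2.imwrite("pics/c2.png",t)
E
```

```text
time: 9.15
tool_pos: [536.1, -34.6, 47.9]
tcp_rot: [3.141, 0.003, 1.77]
contact_force: [1.3, -16.2, -0.4]
grip_width: 0.3
```

View pics/c2.png

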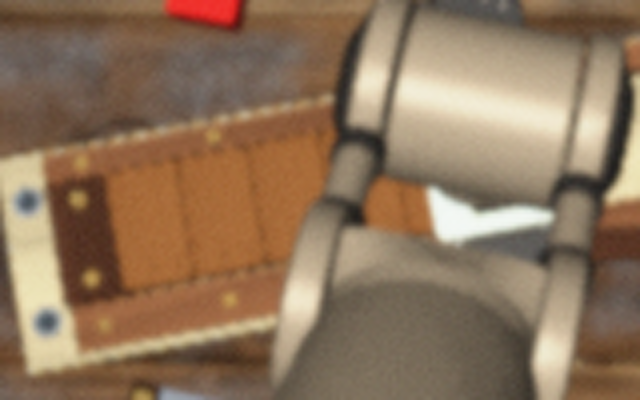

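View pics/wrist2.png

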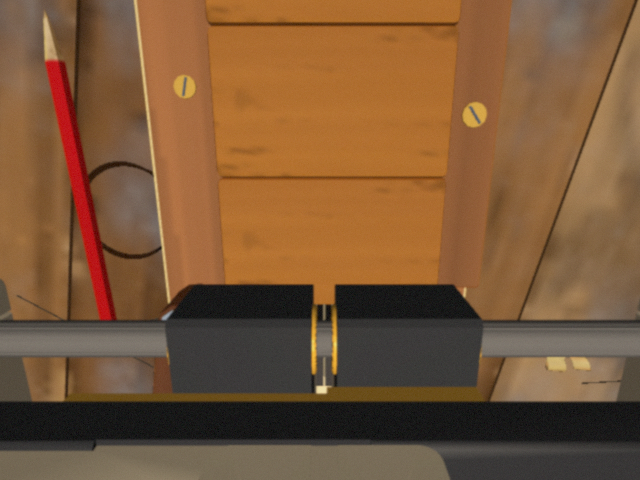

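The top crop shows the stop's face at (115, 180–290) with block 1 flush against it, and the force jumped to 16 N, so the row is home. The next step is the bar.

```bash
python3 - <<'E'
import numpy as np
q=[529,9.2,.197];c,s=np.cos(q[2]),np.sin(q[2])
R=np.array([[c,-s],[s,c]])
def ctr(a,r=65,g=0):
    t=np.array([np.cos(a),-np.sin(a)]);n=np.array([np.sin(a),np.cos(a)])
    h=19*abs(n[0])+9.5*abs(n[1]);J=np.array([-55,-46.5])+r*t-(10+h+g)*n
    return R@J+q[:2]
print("approach",ctr(1.73,g=18).round(1))
p=None
for a in [1.73,1.6,1.5,1.4,1.3,1.2,1.1,1.0,.9,.8,.7,.6,.5,.4,.3,.2,.1,0]:
    w=ctr(a);print(a,w.round(1),(w-(p if p is not None else ctr(1.73,g=18))).round(1));p=w
E
python3 -m handwheel '[[[2,-10,0],[0,0,0]],[[2,-10,0],[0,0,0]],[[2,-10,10],[0,0,0]],[[0,0,25],[0,0,0]],[[0,0,30],[0,0,0]],[[0,0,10],[0,0,0]],[[0,0,0],[0,0,0]]]'
```

```text
approach [ 438.4 -113.9]
1.73 [ 456.4 -113.3] [18.   0.7]
1.6 [ 466.2 -116.1] [ 9.8 -2.9]
1.5 [ 472.8 -117.7] [ 6.6 -1.5]
1.4 [ 479.2 -118.7] [ 6.4 -1. ]
1.3 [ 485.9 -119.1] [ 6.7 -0.4]
1.2 [ 492.9 -118.7] [6.9 0.4]
1.1 [ 499.9 -117.5] [7.  1.2]
1.0 [ 506.9 -115.5] [7. 2.]
0.9 [ 513.8 -112.7] [6.9 2.9]
0.8 [ 520.5 -108.9] [6.7 3.7]
0.7 [ 526.9 -104.4] [6.3 4.6]
0.6 [532.8 -98.9] [5.9 5.4]
0.5 [538.  -92.8] [5.3 6.2]
0.4 [542.6 -85.9] [4.5 6.9]
0.3 [546.3 -78.4] [3.7 7.5]
0.2 [549.1 -70.4] [2.8 8. ]
0.1 [550.9 -62.1] [1.8 8.3]
0 [551.7 -53.6] [0.8 8.6]
time: 10.12
tool_pos: [541.7, -62.4, 123.2]
tcp_rot: [3.14, 0.0, 1.77]
contact_force: [0.4, 0.3, -1.1]
grip_width: 0.2
```

```bash
python3 -m handwheel '[[[-20,-10,0],[0,0,0]],[[-24,-12,0],[0,0,0]],[[-24,-12,0],[0,0,0]],[[-24,-12,0],[0,0,0]],[[-14,-6,0],[0,0,0]],[[0,0,0],[0,0,0]],[[0,0,-25],[0,0,0]],[[0,0,-25],[0,0,0]],[[0,0,-18],[0,0,0]],[[0,0,0],[0,0,0]]]'
python3 -m handwheel '[[[6,0,0],[0,0,0]],[[6,0,0],[0,0,0]],[[6,0,0],[0,0,0]],[[6,-1,0],[0,0,0]],[[6,-2,0],[0,0,0]],[[6.5,-1.5,0],[0,0,0]],[[6.5,-1,0],[0,0,0]]]'
```

```text
time: 11.38
tool_pos: [435.4, -113.7, 53.6]
tcp_rot: [-3.14, -0.002, 1.77]
contact_force: [0.4, -0.2, 0.4]
grip_width: 0.3
time: 12.25
tool_pos: [478.7, -119.9, 54.6]
tcp_rot: [-3.141, -0.0, 1.77]
contact_force: [-1.8, -0.1, 0.2]
grip_width: 0.0
```

Contact is about 1.8 N, as expected. I'll continue the arc from a ≈ 1.4.

```bash
python3 -m handwheel '[[[6.7,0,0],[0,0,0]],[[7,0.5,0],[0,0,0]],[[7,1.5,0],[0,0,0]],[[7,2.5,0],[0,0,0]],[[7,3,0],[0,0,0]],[[6.7,3.7,0],[0,0,0]],[[6.3,4.6,0],[0,0,0]]]'
python3 -m handwheel '[[[6,5.5,0],[0,0,0]],[[5.3,6.2,0],[0,0,0]],[[4.5,7,0],[0,0,0]],[[3.5,7.5,0],[0,0,0]]]'
python3 - <<'E'
from h import *
c=capture("side");save(c,"side3")
t=cv2.imread("pics/side3.png");cv2.imwrite("pics/s3.png",cv2.resize(t[180:310,230:390],None,fx=4,fy=4,interpolation=cv2.INTER_CUBIC))
E
```

```text
time: 13.12
tool_pos: [526.7, -103.7, 54.8]
tcp_rot: [3.141, 0.0, 1.77]
contact_force: [-1.3, -0.7, 0.1]
grip_width: 0.4
time: 13.62
tool_pos: [545.8, -77.3, 54.7]
tcp_rot: [3.141, 0.0, 1.77]
contact_force: [-1.2, -0.6, -0.0]
grip_width: 0.6
```

View pics/s3.png

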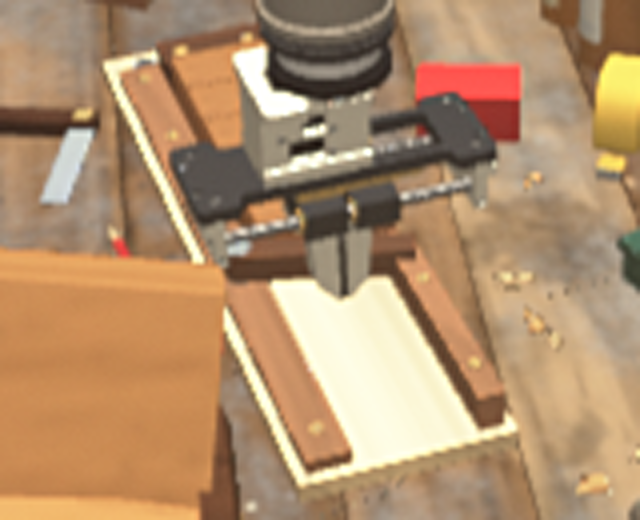

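The bar runs from (230, 250) to (410, 245) with its nose just short of the fence slot, and the fingers are behind it. I'll finish the sweep slowly.

```bash
python3 -m handwheel '[[[2,5,0],[0,0,0]],[[1.5,5,0],[0,0,0]],[[1,5,0],[0,0,0]],[[0.5,3,0],[0,0,0]],[[0,2,0],[0,0,0]]]'
python3 -m handwheel '[[[0,1,0],[0,0,0]],[[0,1,0],[0,0,0]]]'
python3 -m handwheel '[[[0,1,0],[0,0,0]],[[0,1,0],[0,0,0]]]'
```

```text
time: 14.3
tool_pos: [550.6, -57.6, 54.8]
tcp_rot: [3.141, 0.0, 1.77]
contact_force: [-0.3, -1.0, 0.6]
grip_width: 0.2
time: 14.55
tool_pos: [550.5, -55.8, 54.8]
tcp_rot: [3.141, 0.0, 1.77]
contact_force: [-0.6, -0.7, 0.4]
grip_width: 0.3
time: 14.8
tool_pos: [550.5, -53.8, 54.7]
tcp_rot: [3.142, 0.0, 1.77]
contact_force: [-1.8, -1.4, -0.0]
grip_width: 0.3
```

```bash
python3 -m handwheel '[[[-0.1,0.7,0],[0,0,0]],[[-0.1,0.7,0],[0,0,0]]]'
python3 -m handwheel '[[[-0.1,0.7,0],[0,0,0]],[[0,0,0],[0,0,0]]]'
```

```text
time: 15.05
tool_pos: [550.5, -53.5, 54.8]
tcp_rot: [3.141, 0.002, 1.77]
contact_force: [-0.3, -9.3, -1.6]
grip_width: 0.1
time: 15.3
tool_pos: [550.5, -53.5, 54.8]
tcp_rot: [3.141, 0.003, 1.77]
contact_force: [-0.1, -9.6, -1.2]
grip_width: 0.2
```

The bar met its hard stop at y = -53.5; I predicted -53.6. Now I'll retreat and check.

```bash
python3 -m handwheel '[[[0.6,-3,0],[0,0,0]],[[2,-10,0],[0,0,0]],[[4,-20,0],[0,0,0]],[[2,-10,0],[0,0,0]],[[0,0,25],[0,0,0]],[[0,0,40],[0,0,0]],[[0,0,40],[0,0,0]],[[0,-20,40],[0,0,0]],[[0,-40,30],[0,0,0]],[[0,-20,0],[0,0,0]],[[0,0,0],[0,0,0]]]'
python3 - <<'E'
from h import *
for n in ["wrist","top"]: c=capture(n);save(c,n+"4")
t=cv2.imread("pics/top4.png");t=cv2.resize(t[215:315,200:360],(640,400),interpolation=cv2.INTER_CUBIC)
cv2.imwrite("pics/f4.png",np.vstack([t[:,:],np.zeros((4,640,3),np.uint8)]));w=cv2.imread("pics/wrist4.png")
cv2.imwrite("pics/w4.png",w[:300])
E
```

```text
time: 16.68
tool_pos: [558.2, -175.9, 228.5]
tcp_rot: [-3.14, -0.001, 1.767]
contact_force: [0.4, 1.0, 0.3]
grip_width: 0.6
```

View pics/w4.png

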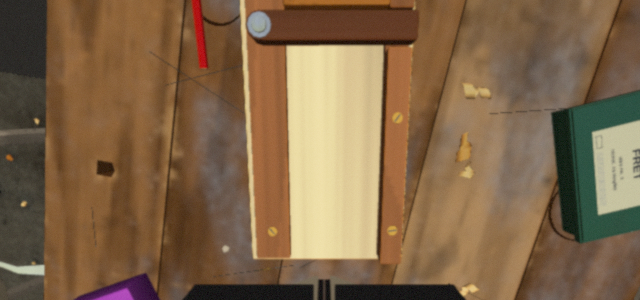

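View pics/f4.png

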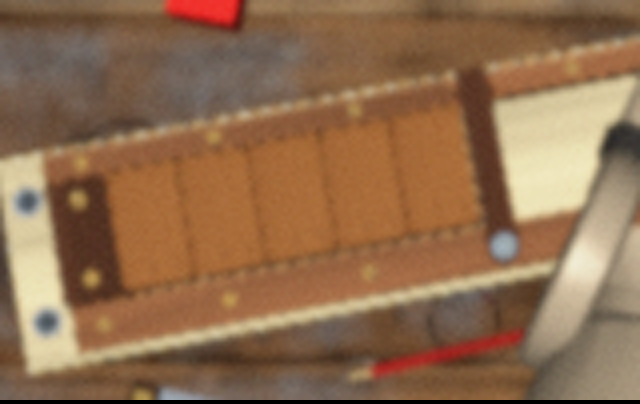

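The row is flush against the stop at (120, 180–290). The bar lies square across behind block 5, from (475, 70) to (503, 245), with its nose in the slot. The pencil, the try square and the red and purple blocks look undisturbed, so I'm handing in.

```bash
python3 -c "
from plant import bot; print(bot.close_job())"
```

```text
the job is handed in; nothing more can be done
None
```

I pushed the row home and then closed the keeper bar. The job is handed in, at about 17 s of the 54 s allowed; handing in gives no verdict.

- **Row:** I pushed only on block 5 with closed fingers, using about 3 N. The train met the end stop, the force rose to 16 N, and the tool stopped moving. The last top picture shows all five blocks tight together and against the stop.
- **Keeper bar:** I swept it shut with 1–2 N until it met its hard stop. The force there was about 9.5 N, with the tool at y = -53.5 mm against a predicted -53.6 mm. The last pictures show it square across the trough with its nose in the fence slot.
- **Clearance:** The gripper is well clear of everything and the force reads about zero.
- **Bystanders:** The pencil, the purple block and the visible parts of the try square and red block looked unmoved. The tape measure, block plane, chisel and sanding block were not in my final crops. The arm never went low near them, but I did not measure them again.

**Disagreement:** The top-camera jig fit and the wrist camera differed by about 3–5 mm across the trough. I used a compromise and relied on the contact forces for both end positions.

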